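# Set the glass beaker on the balance without cracking it

### The arm

A 6-joint arm with a two-finger parallel gripper is mounted at the origin on a cart in front of the work surface, level with it; the furniture and walls round the work are solid. World frame = base frame: x ahead of the robot, y to its left, z up, the work surface at z = 0. Lengths are in m, angles in rad, forces in N, time in s.
With the tool pointing down it reaches from about 0.375 to 0.975 m from the base axis. Payload 3.8 kg.
Tool frame: the origin (TCP) lies between the finger pads; the fingertips stand 17 mm ahead of it and the grasp point (between the pads) lies 2 mm behind it; z points along the fingers, y is the line along which they close (so a half turn about z gives the same grasp; the last joint's range is limited). The gripper opens to 85 mm and grips with 20 to 120 N. Pads are 22 mm wide; open, the fingers measure 114 mm over their backs; the gripper's body (76 mm by 85 mm) begins 54 mm behind the grasp point. The pads swing forward as they close: fully open they stand 13 mm farther back than shut.
Start: joints at [-1.329, 0.264, 1.604, -0, 1.274, -0.037], TCP at [0.186, -0.649, 0.248] pointing down, gripper open.
Joint ranges: [-2.63, 2.63], [-0.94, 2.18], [0.31, 2.57], [-1.31, 4.45], [0, 2.66], [-2.55, 2.55]. Speed limits (rad/s): [2.57, 2.57, 3.14, 3.14, 3.14, 3.14].

### API

Orientations are given as a rotation vector (axis times angle).
In Python, from workcell import bot gives the robot as it stands.
- The arm moves only by the tool play_rows, never from a script. Its argument "steps" is one flat list of numbers, 4 for each row, row after row: the shift along the tool's x, y, z in m, then the turn about the tool's z in rad. A call has 1 to 10 rows; each row is the pose to reach, as a shift and turn from the pose commanded when the call began, along the tool's axes at that moment; what a row does not reach only later rows make up. A row lasts 1/8 s, in which the tool goes at most 62.5 mm and 10.7 degrees, less where a joint would pass 70% of its speed; a pose out of reach is approached as far as the arm can. A call with a gripper value outside its range is refused whole. "jaw" is the closure in counts, from 0 (fully open) to 255 (shut), set as the call begins (left out, the last holds). The fingers move at their own pace and stop on an object; "grip_force" is the grip in N (left out, the last holds). Time passes only in rows, so rows that repeat a pose let the fingers close. It gives the time, the measured TCP pose, the force, the opening and the grip force at its end, in the units of the state.
- bot.read_state(): the state, without advancing time (a new reading comes with each control period).
- bot.read_camera(name): name is "scene" or "top" or "wrist"; returns a dict with "pixels" (480x640x3 uint8, blue, green, red), "mtx" (3x3 intrinsics, pixels), "R" (3x3) and "t" (3): a world point X has camera coordinates R X + t. Camera axes: x right, y down, z forward; pixel columns grow to the right and rows downward; lengths in m; the calibration is good to about 2 mm. A picture is of the moment at which its call begins. There is no depth.
- bot.finish_job(): hands the job in; it is judged then, once.
The state is a dict: "time": time; "q": joint angles; "joint_vel": joint speeds; "joint_torque": joint torques, N m; "tool_pos": TCP position; "tcp_rot": TCP orientation; "wrist_force": force on the tool from outside, world axes, zero at the start; "torque": the same for the moment, N m; "width": opening from 0.0 (shut) to 1.0 (fully open); "grip_force": force on a finger pad.
Only numpy, scipy, OpenCV 4.12 (cv2) and the standard library are available. Lean on these libraries where they do the work, as an engineer would, in place of code of your own. Each camera call takes 0.05 s, during which the arm holds its last target. There are 200 camera calls.

### The job

Pick up the small empty glass beaker and stand it upright in the middle of the balance's round weighing pan, then let go, ready for taring. Treat both gently: the beaker is thin glass and cracks if gripped with more than about 40 N, and the pan must be set down on softly, never dropped on or pushed with more than about 10 N. Leave the two lidded jars where they stand.

Things in the scene. Friction and masses are not known exactly. Their poses are not given: they have to be found in the camera images.
- beaker: Open clear thin glass beaker, no lid, 60 mm tall, 25 to 55 g, upright on the worktop. Origin: centre of its underside, z up. Wall 48 to 50 mm across from 8 to 54 mm up: grip here; above, a rim flares to 52 mm across y and 57 mm along x. Cracks if gripped with more than 40 N at each finger.
- balance: White flat laboratory balance, fixed: housing 210 mm (x) by 160 mm (y), 44 mm high. Origin under its middle at worktop height; x points from the sloping console with display and keys (its -x side) to the back, z up. Turned by up to 0.4 rad either way. Bears the weighing pan.
- balance_pan: Flat round steel pan of the balance, 120 mm across, 4 mm thick. Origin: centre of its top face, 56 mm above the worktop when empty, 30 mm along the balance's +x from its middle; z up. Sprung: gives 1.25 mm down per newton, at most 7 mm, then stops hard; springs back. More than 10 N on it hurts the load cell.
- jar_white_lid: Bystander: squat clear jar with a white lid, 47 mm across and 37 mm high, loose. Origin at the centre of its underside. Stands at least 95 mm from the beaker, centre to centre; any of the three may be in any of the three places.
- jar_black_lid: Bystander: squat clear jar with a black lid, 41 mm across and 33 mm high, loose. Origin at the centre of its underside. Stands at least 95 mm from the beaker, centre to centre.
Not all that is in view belongs to the job. There is more than one size of the beaker; the job needs the middle-sized.

How it is judged:
By the outcome, as a careful person would: the job done as asked, in the order asked, and still so for the second after the job is handed in, with the robot touching nothing.
It also fails if it takes over 42 s, if anything falls off the work surface, if the arm or the gripper's body presses on something with over 40 N, if the wrist force passes 120 N, or if a joint passes its speed limit or range.

## Working session

There is one attempt and no reset: what is moved stays moved. The work goes in short steps, Python scripts to look and compute and a tool call to move; the robot and the scene stay as the last step left them, time stands still between calls to the robot, and variables do not carry over. Pictures are saved under pics/ and viewed, at most 10 in all, crops included, and the job is handed in when it is done.

Besides the shell and the picture viewer there is one more tool, called after "Call:" in YAML: its name, and indented under it one key for each argument. play_rows: Moves the arm, as the interface text tells. Its arguments: {"type":"object","properties":{"steps":{"type":"array"},"jaw":{"type":"number"},"grip_force":{"type":"number"}},"required":["steps"]}

```bash
mkdir -p pics; python3 - <<'E'
from workcell import bot
import cv2,pickle
d={}
for n in ("scene","top"):
    c=bot.read_camera(n); d[n]=c; cv2.imwrite(f"pics/{n}0.png",c["pixels"])
pickle.dump(d,open("c0.pkl","wb"))
s=bot.read_state(); print(s["time"],s["tool_pos"],s["tcp_rot"],s["width"])
E
```

```text
0.1 [ 0.18558969 -0.64830916  0.24704193] [-3.10902131e+00 -4.36209797e-01  3.38725901e-04] 0.9991253767313902
```

View pics/top0.png

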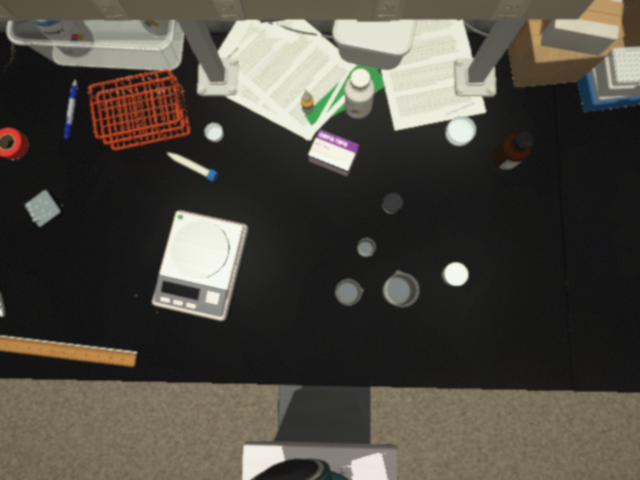

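View pics/scene0.png

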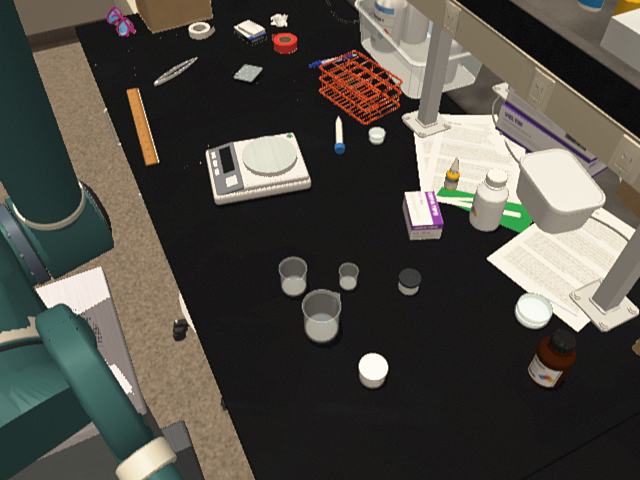

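The top view shows three beakers: small at (367,247), middle at (348,292), large at (401,289). The balance pan is near (201,249), the white jar at (456,274) and the black jar at (392,203). Next I'll measure them.

```bash
cat > h.py <<'E'
import numpy as np,cv2
def ray(c,uv,z):
    p=cv2.undistortPoints(np.array([[uv]],float),c["mtx"],None)[0,0]
    o=-c["R"].T@c["t"]; d=c["R"].T@np.array([p[0],p[1],1]); return o+d*(z-o[2])/d[2]
def proj(c,X):
    q=c["mtx"]@(c["R"]@np.array(X)+c["t"]); return q[:2]/q[2]
E
python3 - <<'E'
import pickle,cv2,numpy as np
from h import *
d=pickle.load(open("c0.pkl","rb")); c=d["top"]
print("cam",-c["R"].T@c["t"])
im=c["pixels"]; g=cv2.cvtColor(im,cv2.COLOR_BGR2GRAY)
for n,uv,z in [("white",(456,274),.037),("black",(392,203),.033)]: print(n,ray(c,uv,z).round(4))
m=(g>35).astype('uint8')
k,l,st,ce=cv2.connectedComponentsWithStats(m)
for s,q in zip(st,ce):
    if 100<s[4]<9000 and s[0]>140 and s[1]>180 and s[1]<330: print(s,q.round(1), ray(c,(s[0]+s[2]/2-.5,s[1]+s[3]/2-.5),.06).round(4), "mm/px",1e3*np.linalg.norm(ray(c,(300,300),.06)-ray(c,(301,300),.06)))
# balance outline
w=((g>110)&(np.indices(g.shape)[1]<255)&(np.indices(g.shape)[1]>145)&(np.indices(g.shape)[0]>205)&(np.indices(g.shape)[0]<322)).astype('uint8')
a=cv2.resize(im[200:330,140:260],None,fx=3,fy=3,interpolation=2); b=cv2.resize(im[235:315,330:425],None,fx=4,fy=4,interpolation=2)
H=max(a.shape[0],b.shape[0]); a=cv2.copyMakeBorder(a,0,H-a.shape[0],0,0,0); b=cv2.copyMakeBorder(b,0,H-b.shape[0],0,0,0)
o=np.hstack([a,b]); print(o.shape); cv2.imwrite("pics/crop.png",cv2.convertScaleAbs(o,alpha=1.0))
E
```

```text
cam [ 0.44175781 -0.01552598  0.94465419]
white [ 0.5077 -0.2764  0.037 ]
black [ 0.6574 -0.1459  0.033 ]
[381 192  22  23 369] [391.7 202.9] [ 0.651 -0.141  0.06 ] mm/px 2.0217513878677815
[356 237  21  21 351] [365.9 247.1] [ 0.5583 -0.0886  0.06  ] mm/px 2.0217513878677815
[440 261  30  27 643] [454.9 274. ] [ 0.5059 -0.2668  0.06  ] mm/px 2.0217513878677815
[ 381  269   40   40 1153] [400.8 289.2] [ 0.475  -0.1581  0.06  ] mm/px 2.0217513878677815
[334 278  31  29 662] [348.3 291.7] [ 0.4662 -0.0546  0.06  ] mm/px 2.0217513878677815
(390, 740, 3)
```

View pics/crop.png

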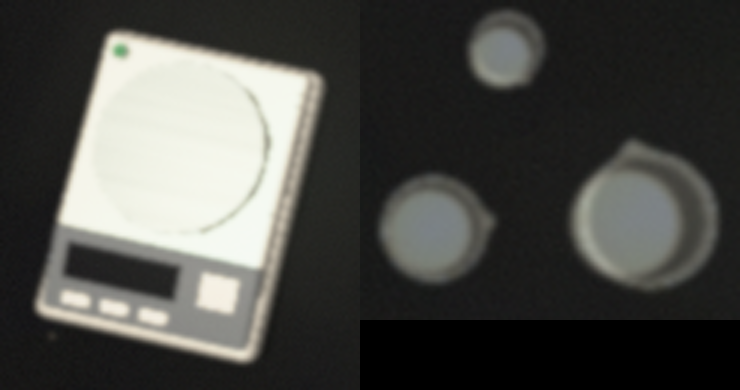

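The crop shows the middle beaker's rim circle centred at about (348.2,292.0) full-image, with its spout toward image right. The pan circle is centred at about (200.0,249.3).

```bash
python3 - <<'E'
import pickle
from h import *
from workcell import bot
from scipy.spatial.transform import Rotation as Ro
d=pickle.load(open("c0.pkl","rb")); c=d["top"]
B=ray(c,(348.2,292),.06);P=ray(c,(200,249.3),.056)
print("beaker",B,"pan",P, "floor-based", ray(c,(330-.5+(428-360)/4,235+230/4),.0))
for k in [(112,32),(322,78),(248,360),(38,310)]: print(ray(c,(140+k[0]/3,200+k[1]/3),.044)[:2].round(4))
print("pred scene",proj(d["scene"],B),proj(d["scene"],P))
s=bot.read_state(); R=Ro.from_rotvec(s["tcp_rot"]).as_matrix(); print(R.round(3))
G=np.array([B[0],B[1],.16]); print("shift to z.16",R.T@(G-s["tool_pos"]))
E
```

```text
beaker [ 0.46619446 -0.05294866  0.06      ] pan [0.54908313 0.25445664 0.056     ] floor-based [ 0.46671822 -0.0518374   0.        ]
[0.6327 0.3114]
[0.6015 0.1602]
[0.4051 0.2031]
[0.4364 0.3506]
pred scene [292.37459847 266.17314109] [268.60163759 152.76393645]
[[ 0.961  0.275 -0.001]
 [ 0.275 -0.961  0.002]
 [ 0.    -0.002 -1.   ]]
shift to z.16 [ 0.43360169 -0.49496664  0.08813083]
```

Call:
play_rows:
  steps: [0.043, -0.05, 0.005, -0.175, 0.087, -0.099, 0.01, -0.35, 0.13, -0.149, 0.015, -0.525, 0.173, -0.198, 0.02, -0.7, 0.217, -0.248, 0.025, -0.875, 0.26, -0.297, 0.03, -1.05, 0.304, -0.347, 0.035, -1.225, 0.347, -0.396, 0.04, -1.4, 0.39, -0.446, 0.045, -1.575, 0.41, -0.47, 0.05, -1.75]
  jaw: 0
  grip_force: 20

```text
time: 1.35
tool_pos: [0.4508, -0.083, 0.1984]
tcp_rot: [1.651, 2.672, 0.0]
wrist_force: [1.4, -1.9, -0.5]
width: 1.002
grip_force: 0.0
```

```bash
cat > w.py <<'E'
import sys,pickle
from h import *
from workcell import bot
from scipy.spatial.transform import Rotation as Ro
n=sys.argv[1]
c=bot.read_camera("wrist"); s=bot.read_state(); cv2.imwrite(f"pics/{n}.png",c["pixels"]); pickle.dump((c,s),open(n+".pkl","wb"))
R=Ro.from_rotvec(s["tcp_rot"]).as_matrix(); 
print(s["time"],s["tool_pos"].round(4),"yaw y",np.arctan2(R[1,1],R[0,1]),"q",s["q"].round(2))
for G in [(.4662,-.053,.06),(.549,.2535,.056)]: print(proj(c,G), R.T@(np.array(G)-s["tool_pos"]))
E
python3 w.py w1
```

```text
1.4 [ 0.4525 -0.0763  0.1973] yaw y 0.4731204889543111 q [-0.23 -0.11  2.11  0.01  1.15 -0.7 ]
[364.91226524 193.55217952] [0.01383143 0.02228288 0.13746541]
[ 811.05743952 -283.77601115] [0.24890912 0.23563216 0.14335188]
```

View pics/w1.png

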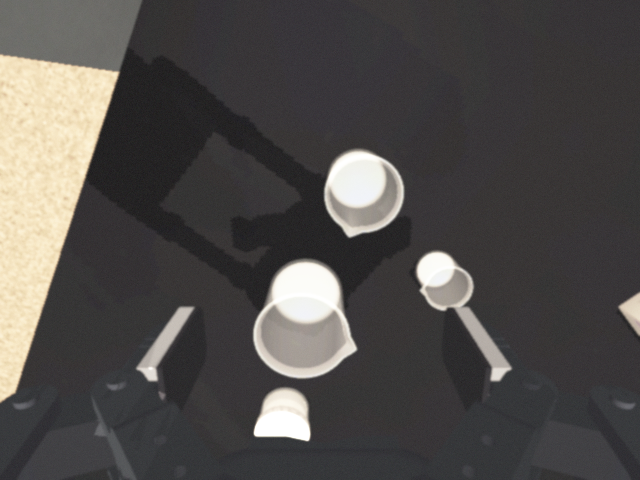

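The wrist view shows the middle beaker's rim centred at about (364,192). That matches the predicted (365,193.6), so the position is good.

Call:
play_rows:
  steps: [0.007, 0.011, 0.03, 0, 0.014, 0.025, 0.06, 0, 0.014, 0.025, 0.06, 0, 0.014, 0.025, 0.06, 0]

```text
time: 1.9
tool_pos: [0.4665, -0.0618, 0.1389]
tcp_rot: [1.659, 2.667, -0.0]
wrist_force: [-0.4, -0.2, 0.0]
width: 1.0
grip_force: 0.0
```

```bash
python3 w.py w2
```

```text
1.95 [ 0.467  -0.062   0.1395] yaw y 0.45731698084285194 q [-0.18 -0.03  2.14 -0.    1.03 -0.64]
[330.28038901 239.97484024] [0.00850144 0.00317886 0.07945353]
[ 918.8317415  -392.82248474] [0.24695006 0.21279889 0.08342757]
```

View pics/w2.png

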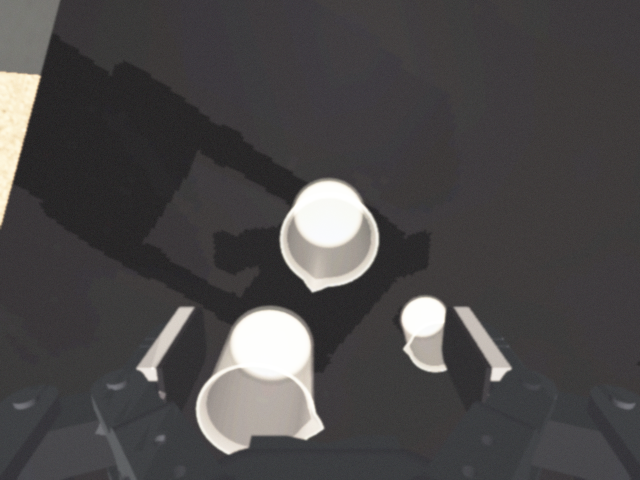

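The rim is centred at about (330,238), as predicted. I'll align, descend and close gently.

Call:
play_rows:
  steps: [0.0085, 0.003, 0.02, 0, 0.0085, 0.003, 0.05, 0, 0.0085, 0.003, 0.08, 0, 0.0085, 0.003, 0.105, 0, 0.0085, 0.003, 0.105, 0, 0.0085, 0.003, 0.105, 0]

```text
time: 2.7
tool_pos: [0.4668, -0.053, 0.035]
tcp_rot: [1.659, 2.665, 0.002]
wrist_force: [0.7, -0.2, 1.2]
width: 0.997
grip_force: 0.0
```

Call:
play_rows:
  steps: [0, 0, 0, 0, 0, 0, 0, 0, 0, 0, 0, 0, 0, 0, 0, 0, 0, 0, 0, 0, 0, 0, 0, 0, 0, 0, 0, 0, 0, 0, 0, 0]
  jaw: 160
  grip_force: 20

```text
time: 3.7
tool_pos: [0.466, -0.0527, 0.0343]
tcp_rot: [1.658, 2.667, -0.0]
wrist_force: [-3.0, -2.7, 6.4]
width: 0.563
grip_force: 17.6
```

Call:
play_rows:
  steps: [0, 0, -0.01, 0, 0, 0, -0.04, 0, 0, 0, -0.08, 0, 0, 0, -0.12, 0, 0, 0, -0.13, 0, 0, 0, -0.13, 0]

```text
time: 4.45
tool_pos: [0.4657, -0.0523, 0.1638]
tcp_rot: [1.658, 2.667, 0.001]
wrist_force: [-0.2, -0.2, -0.8]
width: 0.558
grip_force: 18.8
```

```bash
python3 w.py w3
```

```text
4.5 [ 0.4648 -0.0522  0.1625] yaw y 0.45805427776071744 q [-0.17 -0.06  2.12  0.    1.08 -0.62]
[323.51720521 240.49604086] [-0.00140786  0.00099698  0.10252828]
[ 819.30345087 -295.08495599] [0.23687927 0.21080022 0.10652057]
```

View pics/w3.png

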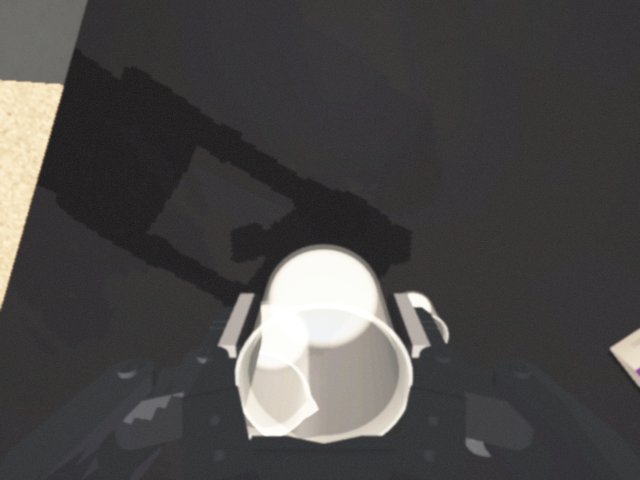

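The beaker is held upright between the pads and clear of the table. I'll carry it over the pan.

Call:
play_rows:
  steps: [0.015, 0.013, 0, 0, 0.045, 0.04, 0, 0, 0.08, 0.071, 0, 0, 0.115, 0.102, 0, 0, 0.15, 0.133, 0, 0, 0.185, 0.164, 0, 0, 0.215, 0.191, 0, 0, 0.232, 0.206, 0, 0, 0.237, 0.211, 0, 0, 0.237, 0.211, 0, 0]

```text
time: 5.75
tool_pos: [0.5494, 0.2527, 0.1625]
tcp_rot: [-1.659, -2.667, 0.003]
wrist_force: [-0.2, -0.4, -0.3]
width: 0.56
grip_force: 18.8
```

```bash
python3 w.py w4; python3 - <<'E'
from workcell import bot
from h import *
for n in ("top","scene"):
    c=bot.read_camera(n); im=c["pixels"]; p=proj(c,(.549,.253,.056)); x,y=p.astype(int); print(n,p)
    a=cv2.resize(im[y-65:y+65,x-65:x+65],(390,390),interpolation=2); o=a if n=="top" else np.hstack([o,a])
cv2.imwrite("pics/c4.png",o)
E
```

```text
5.8 [0.5494 0.2524 0.1628] yaw y 0.45753870087318393 q [ 0.39  0.2   1.85 -0.    1.1  -0.07]
[ 49.22138999 533.56884045] [-0.23715221 -0.20942212  0.10321006]
[323.74729939 236.40959734] [0.00124724 0.00026099 0.10678539]
top [200.69452356 249.34991721]
scene [268.82746167 153.17611018]
```

View pics/w4.png

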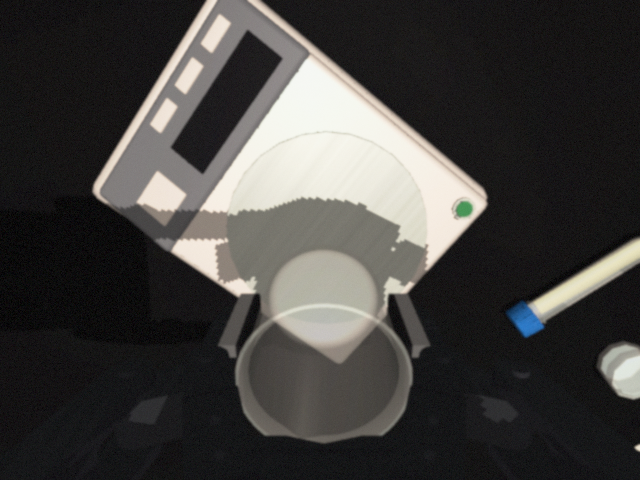

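View pics/c4.png

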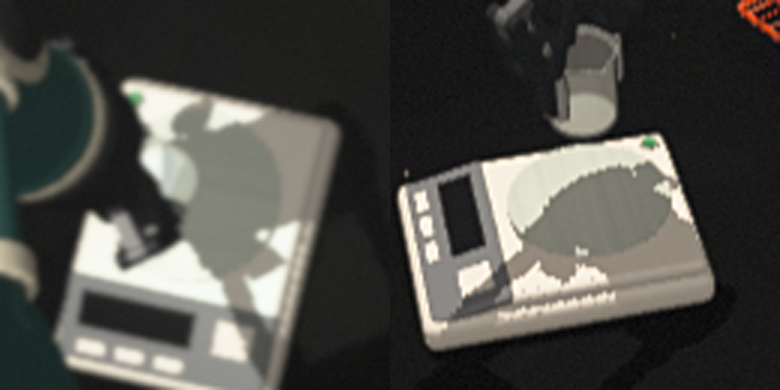

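In the wrist view the pan circle is centred at about (328,231), against a predicted (324,236). That is a 2–3 mm correction in tool +x and +y. Now I'll descend to just above the pan.

Call:
play_rows:
  steps: [0.003, 0.002, 0.015, 0, 0.003, 0.002, 0.035, 0, 0.003, 0.002, 0.055, 0, 0.003, 0.002, 0.064, 0, 0.003, 0.002, 0.066, 0, 0.003, 0.002, 0.066, 0, 0.003, 0.002, 0.066, 0]

```text
time: 6.78
tool_pos: [0.5511, 0.2574, 0.0983]
tcp_rot: [1.659, 2.667, 0.002]
wrist_force: [1.2, 0.1, 0.2]
width: 0.561
grip_force: 18.8
```

Call:
play_rows:
  steps: [0, 0, 0.001, 0, 0, 0, 0.002, 0, 0, 0, 0.003, 0, 0, 0, 0.004, 0, 0, 0, 0.005, 0, 0, 0, 0.005, 0, 0, 0, 0.005, 0]

```text
time: 7.65
tool_pos: [0.5504, 0.2571, 0.0924]
tcp_rot: [1.659, 2.668, 0.0]
wrist_force: [-0.4, 0.3, 0.0]
width: 0.564
grip_force: 18.8
```

Call:
play_rows:
  steps: [0, 0, 0.0005, 0, 0, 0, 0.001, 0, 0, 0, 0.0015, 0, 0, 0, 0.002, 0, 0, 0, 0.0025, 0, 0, 0, 0.0025, 0, 0, 0, 0.0025, 0]

```text
time: 8.52
tool_pos: [0.5504, 0.2571, 0.0899]
tcp_rot: [1.659, 2.668, 0.0]
wrist_force: [-0.4, -0.8, -0.5]
width: 0.559
grip_force: 18.8
```

```bash
python3 - <<'E'
from workcell import bot
from h import *
c=bot.read_camera("scene"); im=c["pixels"]; s=bot.read_state(); print(s["tool_pos"],s["wrist_force"])
cv2.imwrite("pics/s5.png",cv2.resize(im[95:215,195:335],None,fx=5,fy=5,interpolation=2))
E
```

```text
[0.55037294 0.25705471 0.08991775] [-0.39504805 -0.17627399 -0.11863949]
```

View pics/s5.png

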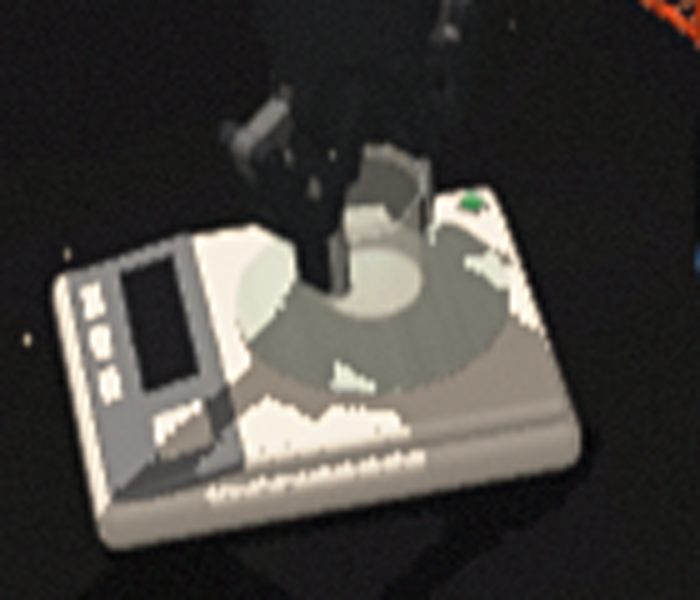

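```bash
python3 - <<'E'
import pickle
from h import *
c=pickle.load(open("c0.pkl","rb"))["scene"]
f=lambda X:((proj(c,X)-[195,95])*5).round(0)
t=np.linspace(0,6.28,60)
for n,ctr,r,z in [("pan",(.549,.2545),.06,.056),("pan2",(.55,.257),.06,.056),("base@56",(.5504,.2571),.024,.056),("base@60",(.5504,.2571),.024,.06),("rim@116",(.5504,.2571),.026,.116)]:
    E=np.array([f((ctr[0]+r*np.cos(a),ctr[1]+r*np.sin(a),z)) for a in t]); print(n,E.min(0),E.max(0))
E
```

```text
pan [229. 200.] [506. 384.]
pan2 [229. 196.] [505. 379.]
base@56 [313. 248.] [424. 321.]
base@60 [312. 241.] [423. 314.]
rim@116 [297. 136.] [421. 216.]
```

```bash
python3 - <<'E'
import pickle
from h import *
from scipy.optimize import least_squares
c,s=pickle.load(open("w4.pkl","rb"))
g=cv2.GaussianBlur(cv2.cvtColor(c["pixels"],cv2.COLOR_BGR2GRAY),(3,3),0).astype(float)
# dark rim line: darkest local valley along rays from centre, upper arc only
pts=[]
for a in np.radians(np.arange(-172,-5,3)):
    rr=np.arange(90,112,.5); x=328+rr*np.cos(a); y=231+rr*np.sin(a)
    v=cv2.remap(g.astype('f4'),x.astype('f4')[None],y.astype('f4')[None],1)[0]
    w=v-np.convolve(np.pad(v,8,'edge'),np.ones(17)/17,'valid'); i=w.argmin()
    if w[i]<-4: pts.append(ray(c,(x[i],y[i]),.056)[:2])
pts=np.array(pts)
r=least_squares(lambda p:np.hypot(*(pts-p).T)-.06,(.549,.253),loss='soft_l1',f_scale=.001)
print(len(pts),r.x,np.median(abs(r.fun)))
r=least_squares(lambda p:np.hypot(*(pts-p[:2]).T)-p[2],(.549,.253,.06),loss='soft_l1',f_scale=.001); print(r.x)
# beaker underside in hand in w4: pale disc, pixels ~ (270..380, 250..345); ray at z of underside
for z in (.128,.123,.133): print(z,ray(c,(325,298),z), "width mm",1e3*np.linalg.norm(ray(c,(270,298),z)-ray(c,(380,298),z)))
E
```

```text
54 [0.55025806 0.25456901] 0.00028311578945439467
[0.54941358 0.25657967 0.0582167 ]
0.128 [0.55155003 0.24999374 0.128     ] width mm 47.48742897395673
0.123 [0.55267028 0.24773327 0.123     ] width mm 48.97282317869956
0.133 [0.55042978 0.25225421 0.133     ] width mm 46.00203476921381
```

Call:
play_rows:
  steps: [0, 0, -0.002, 0, -0.002, -0.001, -0.002, 0, -0.002, -0.001, -0.001, 0, -0.002, -0.001, 0, 0, -0.002, -0.001, 0.0005, 0, -0.002, -0.001, 0.001, 0, -0.002, -0.001, 0.001, 0, -0.002, -0.001, 0.001, 0]

```text
time: 9.57
tool_pos: [0.5503, 0.2548, 0.0889]
tcp_rot: [1.659, 2.668, -0.0]
wrist_force: [-1.8, -0.3, 1.0]
width: 0.559
grip_force: 18.8
```

Call:
play_rows:
  steps: [0, 0, 0.0005, 0, 0, 0, 0.001, 0, 0, 0, 0.001, 0, 0, 0, 0.001, 0]

```text
time: 10.07
tool_pos: [0.5504, 0.2548, 0.0879]
tcp_rot: [-1.659, -2.668, 0.0]
wrist_force: [-1.2, -0.8, 1.3]
width: 0.557
grip_force: 18.8
```

Call:
play_rows:
  steps: [0, 0, 0.0005, 0, 0, 0, 0.001, 0, 0, 0, 0.001, 0, 0, 0, 0.001, 0]

```text
time: 10.58
tool_pos: [0.5503, 0.2548, 0.0869]
tcp_rot: [-1.659, -2.668, 0.0]
wrist_force: [-0.8, -2.1, 3.0]
width: 0.56
grip_force: 18.8
```

Contact is confirmed: the force rises by about 0.8 N/mm below z ≈ 0.0895. I'll ease off the spring, then open.

Call:
play_rows:
  steps: [0, 0, -0.001, 0, 0, 0, -0.0015, 0, 0, 0, -0.0015, 0]

```text
time: 10.95
tool_pos: [0.5504, 0.2548, 0.0883]
tcp_rot: [-1.659, -2.668, -0.0]
wrist_force: [-0.9, -1.5, 1.9]
width: 0.558
grip_force: 18.8
```

Call:
play_rows:
  steps: [0, 0, 0, 0, 0, 0, 0, 0, 0, 0, 0, 0, 0, 0, 0, 0, 0, 0, 0, 0]
  jaw: 85

```text
time: 11.58
tool_pos: [0.5504, 0.2549, 0.0884]
tcp_rot: [1.659, 2.668, 0.0]
wrist_force: [0.3, 0.3, 0.0]
width: 0.663
grip_force: 0.0
```

Call:
play_rows:
  steps: [0, 0, 0, 0, 0, 0, 0, 0, 0, 0, 0, 0, 0, 0, 0, 0, 0, 0, 0, 0]
  jaw: 0

```text
time: 12.2
tool_pos: [0.5504, 0.2548, 0.0884]
tcp_rot: [1.659, 2.668, 0.0]
wrist_force: [-0.1, -0.5, 0.4]
width: 1.001
grip_force: 0.0
```

Call:
play_rows:
  steps: [0, 0, -0.01, 0, 0, 0, -0.03, 0, 0, 0, -0.06, 0, 0, 0, -0.1, 0, 0, 0, -0.14, 0, 0, 0, -0.15, 0, 0, 0, -0.15, 0, 0, 0, -0.15, 0]

```text
time: 13.2
tool_pos: [0.5494, 0.2544, 0.2367]
tcp_rot: [-1.658, -2.666, 0.004]
wrist_force: [-1.0, 0.1, -0.1]
width: 1.002
grip_force: 0.0
```

```bash
python3 w.py w6 ; python3 - <<'E'
from workcell import bot
from h import *
import pickle
w=pickle.load(open("w6.pkl","rb"))[0]["pixels"]
c=bot.read_camera("scene"); im=c["pixels"]
cv2.imwrite("pics/f6.png",np.hstack([cv2.resize(w,(400,300)),cv2.resize(im[95:215,190:350],(400,300),interpolation=2)]))
E
```

```text
13.25 [0.5492 0.2544 0.2363] yaw y 0.4579486252088376 q [ 0.39  0.14  1.77  0.    1.23 -0.07]
[ 99.78072723 455.39688465] [-0.23902589 -0.2097602   0.17699919]
[323.33635879 208.25460414] [-7.14733276e-04  2.72981465e-05  1.80328761e-01]
```

View pics/f6.png

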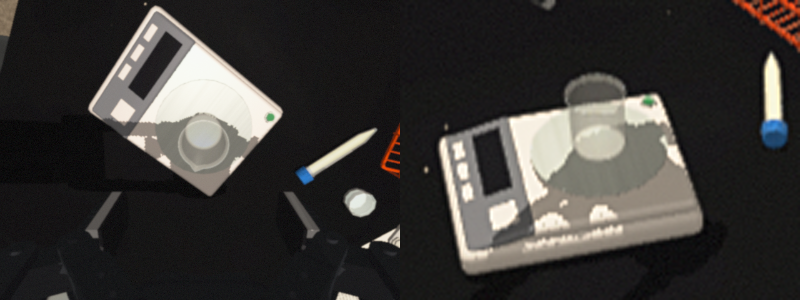

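The final view shows the beaker upright on the pan, released, and centred to within a few mm. The gripper is clear.

```bash
python3 -c "
from workcell import bot
print(bot.finish_job())"
```

```text
the job is handed in; nothing more can be done
None
```

The middle-sized beaker stands upright on the balance pan, within a few millimetres of its centre, released and handed in at about 13 s; grip read 19 N and wrist force 3 N or less during set-down, and the jars were not touched.

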